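# Show the labelled end of a pellet-holder slide

### The job

Find the slide with the small corner notch, which marks its label end, and lay it frosted side up on the sloping rest, notched end uppermost and the other end down against the ledge, and let go of it. Then take it off the rest and hold it up in the air: upright, notched end at the top, frosted side facing straight back towards the robot, lower end at least 10 cm above the bench. Finish while still holding it there, and leave the slide without a notch and the vials, plunger, ring and timer where they are.

Things in the scene. Friction and masses are not known exactly. Their poses are not given: they have to be found in the camera images.
- slide: The notched slide: aluminium plate 90 x 36 x 8 mm, about 60 g, window in its middle; starts flat on the bench, frosted side up, pointing anywhere. Both ends have equal grey matte fields; only the label end has a corner cut out, 10 x 10 mm. Origin: centre of its underside. x: along its length to the notched end; y: across (notch at the corner +x, +y); z: out of the frosted side.
- notch (a point): Middle of the slide's corner notch, half way through its thickness: x = 40, y = 13, z = 4 mm in the slide's frame.
- slide_foot (a point): Middle of the slide's end face without the notch (45 mm from the middle of the slide, half way through its thickness); it is the lower end when the slide is presented.
- blank: A second slide of the same size and look but without a notch, also lying flat, at least 120 mm away between centres; leave it alone. Origin: centre of its underside, x along its length, z up.
- rest: Fixed grey sloping rest with a 90 x 56 x 6 mm foot plate. A bar 20 mm wide rises at 45 degrees towards the rest's +x (ahead and to the left); at its lower end a ledge 26 mm wide stands 9 mm out of the slope. Origin: centre of the foot plate's underside; z up, y across the slope. From the ledge the slope runs 56 mm up, so a slide juts 34 mm past its upper end and 8 mm past each side.
- seat (a point): Point on the slope's surface, 45 mm up from the ledge, on the bar's middle line: the centre of the underside of a slide that lies against the ledge comes here. In the rest's frame x = 1.5, y = 0, z = 53.5 mm.
- bench (a point): Fixed point on the bench top, 450 mm straight ahead of the robot's base; it only marks directions: x straight away from the robot, y to its left, z up.
- ray (a point): Imagined point 300 mm straight out in front of the slide's frosted side (x = 0, y = 0, z = 308 mm in the slide's frame); nothing is there. At the end it lies on the robot's side of the slide.
- vial_0: Loose sample vial, 23 mm wide, 47 mm tall, bystander. Origin: centre of its underside.
- vial_3: Loose sample vial, 23 mm wide, 47 mm tall, bystander. Origin: centre of its underside.
- vial_4: Loose sample vial, 23 mm wide, 47 mm tall, bystander. Origin: centre of its underside.
- die_plunger: Loose steel plunger of the pellet die, 21 mm wide, 53 mm tall, standing, bystander. Origin: centre of its underside.
- die_ring: Loose steel ring, 40 mm wide, 12 mm tall, bystander. Origin: centre of its underside.
- timer: Loose bench timer, 60 x 64 x 18 mm, bystander. Origin: centre of its underside.

How it is judged (in metres and radians):
On the way:
1. the notched slide lies on the sloping rest, frosted side up and notched end uppermost, let go (x of slide in the frame of rest between -0.01 and 0.013 m and y of slide in the frame of rest between -0.01 and 0.01 m and z of slide in the frame of rest between 0.045 and 0.064 m and angle between slide's own x axis and vertical between 0.64 and 0.93 rad and angle between slide's own z axis and vertical between 0.64 and 0.93 rad and angle between the y axis of slide and the y axis of rest, either way round below 0.2 rad and contact force between slide and rest above 0.1 N and contact force between slide and the arm below 0.05 N and contact force between slide and the fingers below 0.05 N and linear speed of slide below 0.03 m/s), for 0.3 s.
At the end, for the whole second after the job is handed in: The fingers hold the notched slide at rest, off the rest: length within 15 degrees of vertical, notched end on top, lower end over 95 mm above the bench, frosted side facing back towards the robot (within 40 degrees of the -x direction, the point 0.3 m in front of it at x below 0.535) (height (world z) of slide_foot above 0.095 m and angle between slide's own x axis and vertical below 0.26 rad and angle between the z axis of slide and the x axis of bench, either way round below 0.7 rad and world x of ray below 0.535 m and contact force between the fingers and slide above 2 N and contact force between each of rest, blank and slide below 0.05 N and linear speed of slide below 0.03 m/s); the arm keeps its last pose, push and grip.
It fails at once if the slide without a notch moves over 30 mm (distance of blank from where it was at the start of the episode above 0.03 m).
It fails at once if a vial, the plunger, the ring or the timer moves over 30 mm (distance of any of vial_0, vial_3, vial_4, die_plunger, die_ring, timer from where it was at the start of the episode above 0.03 m).
It also fails if it takes over 64 s, if anything falls off the work surface, if the arm or the gripper's body presses on something with over 40 N, if the wrist force passes 120 N, or if a joint passes its speed limit or range.

### The arm

A 6-joint arm with a two-finger parallel gripper is mounted at the origin on a cart in front of the work surface, level with it; the furniture and walls round the work are solid. World frame = base frame: x ahead of the robot, y to its left, z up, the work surface at z = 0. Lengths are in mm, angles in rad, forces in N, time in s.
With the tool pointing down it reaches from about 350 to 975 mm from the base axis. Payload 7.1 kg.
Tool frame: the origin (TCP) lies midway between the tips of the shut fingers; the grasp point (between the pads) lies 19 mm behind it; z points along the fingers, y is the line along which they close (so a half turn about z gives the same grasp; the last joint's range is limited). The gripper opens to 88 mm and grips with 3 to 60 N. Pads are 20 mm wide; open, the fingers measure 115 mm over their backs; the gripper's body (75 mm by 178 mm) begins 61 mm behind the grasp point.
Start: joints at [-1.167, 0.423, 1.63, -0, 1.089, -0.019], TCP at [256.462, -569.94, 222.675] pointing down, gripper open.
Joint ranges: [-3, 3], [-0.9, 2.11], [0.09, 2.58], [-1.31, 4.45], [0.11, 2.69], [-2.54, 2.54]. Speed limits (rad/s): [2.39, 2.39, 3.01, 3.14, 3.14, 3.14].

### API

Orientations are given as a rotation vector (axis times angle).
In Python, from workcell import ctrl gives the robot as it stands. The module is installed in compiled form; this text tells all that it offers.
- The arm moves only by the tool servo_tool, never from a script. Its argument "increments" is a list of rows, each a list of 7 numbers: the shift along the world's x, y, z in cm, then the turn, a rotation vector about the world's x, y, z in degrees, then the opening, from -1 (shut) to 1 (fully open). A call has 1 to 20 rows; each row is the pose to reach, as a shift and turn from the pose commanded when the call began; what a row does not reach only later rows make up. A row lasts 1/12 s, in which the tool goes at most 41.7 mm and 7.16 degrees, less where a joint would pass 70% of its speed; a pose out of reach is approached as far as the arm can. A call with a gripper value outside its range is refused whole. The fingers move at their own pace and stop on an object; the grip force is fixed at half the most. Time passes only in rows, so rows that repeat a pose let the fingers close. It gives the time, the measured TCP pose, the force, the opening and the grip force at its end, in the units of the state.
- ctrl.get_obs(): the state, without advancing time (a new reading comes with each control period).
- ctrl.get_image(name): name is "scene" or "side" or "wrist"; returns a dict with "image" (384x512x3 uint8, red, green, blue), "fx", "fy", "cx", "cy" (pixels), "extrinsics" (4x4, takes a point from camera to world coordinates); the wrist camera has in their place "tool_from_camera" (4x4, takes a point from camera to tool coordinates, whose origin is the TCP and whose axes are the flange's). Camera axes: x right, y up, looking along -z (the intrinsics and any distortion apply to the point x, -y, -z); pixel columns grow to the right and rows downward; lengths in mm; the calibration is good to about 2 mm. A picture is of the moment at which its call begins: read the wrist's pose just before it. There is no depth.
- ctrl.close_job(): hands the job in; it is judged then, once.
The state is a dict: "t": time; "qpos": joint angles; "qvel": joint speeds; "joint_torque": joint torques, N m; "ee_pos": TCP position; "orientation": TCP orientation; "ft_force": force on the tool from outside, world axes, zero at the start; "moment": the same for the moment, N m; "width": finger opening in mm; "grasp_force": force on a finger pad.
Only numpy, scipy, OpenCV 4.12 (cv2) and the standard library are available. Lean on these libraries where they do the work, as an engineer would, in place of code of your own. Each camera call takes 0.05 s, during which the arm holds its last target. There are 200 camera calls.

## Working session

There is one attempt and no reset: what is moved stays moved. The work goes in short steps, Python scripts to look and compute and a tool call to move; the robot and the scene stay as the last step left them, time stands still between calls to the robot, and variables do not carry over. Pictures are saved under pics/ and viewed, at most 10 in all, crops included, and the job is handed in when it is done.

Besides the shell and the picture viewer there is one more tool, called after ">>>" as a command line: name --pt "numbers of a row" for each row, then --argument value for the rest. servo_tool: Moves the arm, as the interface text tells. Its arguments: {"type":"object","properties":{"increments":{"type":"array","items":{"type":"array","items":{"type":"number"}}}},"required":["increments"]}

```bash
mkdir -p pics
cat > h.py <<'E'
import numpy as np, cv2
from scipy.spatial.transform import Rotation as R
from workcell import ctrl
def grab(name, fn):
    o=ctrl.get_obs(); d=ctrl.get_image(name)
    cv2.imwrite('pics/'+fn, cv2.cvtColor(d['image'],cv2.COLOR_RGB2BGR))
    if 'extrinsics' in d: T=np.array(d['extrinsics'])
    else:
        W=np.eye(4); W[:3,:3]=R.from_rotvec(o['orientation']).as_matrix(); W[:3,3]=o['ee_pos']; T=W@np.array(d['tool_from_camera'])
    np.savez('pics/'+fn+'.npz',T=T,K=[d['fx'],d['fy'],d['cx'],d['cy']],im=d['image'])
    return d
def ray(fn,u,v):
    z=np.load('pics/'+fn+'.npz'); fx,fy,cx,cy=z['K']; T=z['T']
    r=T[:3,:3]@np.array([(u-cx)/fx,-(v-cy)/fy,-1]); return T[:3,3],r
def onz(fn,u,v,h):
    c,r=ray(fn,u,v); return (c+r*(h-c[2])/r[2]).round(1)
def tri(a,b):
    (c1,r1),(c2,r2)=ray(*a),ray(*b); A=np.stack([r1,-r2],1); s=np.linalg.lstsq(A,c2-c1,rcond=None)[0]
    p,q=c1+s[0]*r1,c2+s[1]*r2; return ((p+q)/2).round(1),np.linalg.norm(p-q).round(1)
def proj(fn,P):
    z=np.load('pics/'+fn+'.npz'); fx,fy,cx,cy=z['K']; p=np.linalg.inv(z['T'])@np.append(P,1)
    return np.array([cx+fx*p[0]/-p[2],cy-fy*p[1]/-p[2]]).round(1)
E
python3 -c "
from h import *
a=grab('scene','s0.png');b=grab('side','d0.png')
for n in('s0','d0'): i=cv2.imread(f'pics/{n}.png'); cv2.imwrite(f'pics/{n}b.png',cv2.resize(i,(800,600),interpolation=cv2.INTER_CUBIC))
print([k for k in a])
for f in('s0.png','d0.png'): print(np.load(f'pics/{f}.npz')['T'][:3,3].round())"
```

```text
['image', 'fx', 'fy', 'cx', 'cy', 'extrinsics']
[ 71. 762. 816.]
[ 478. 1125.  761.]
```

View pics/s0b.png

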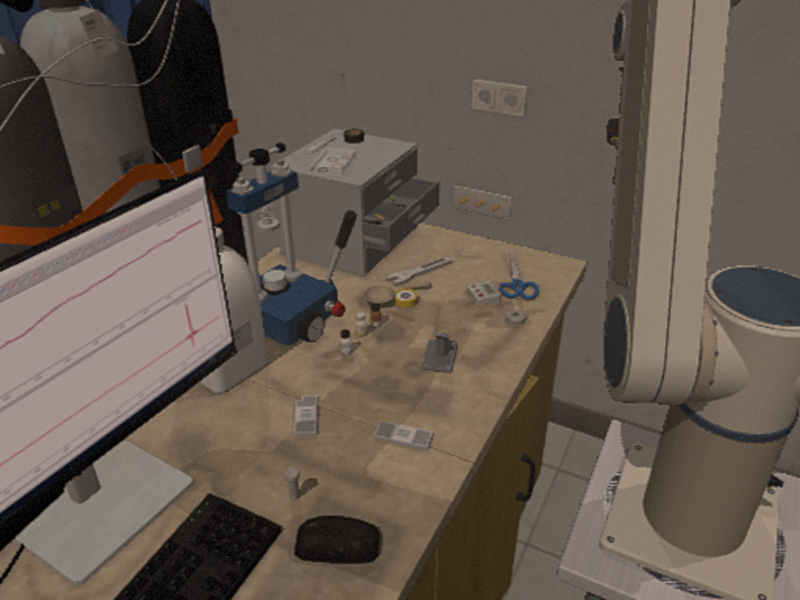

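View pics/d0b.png

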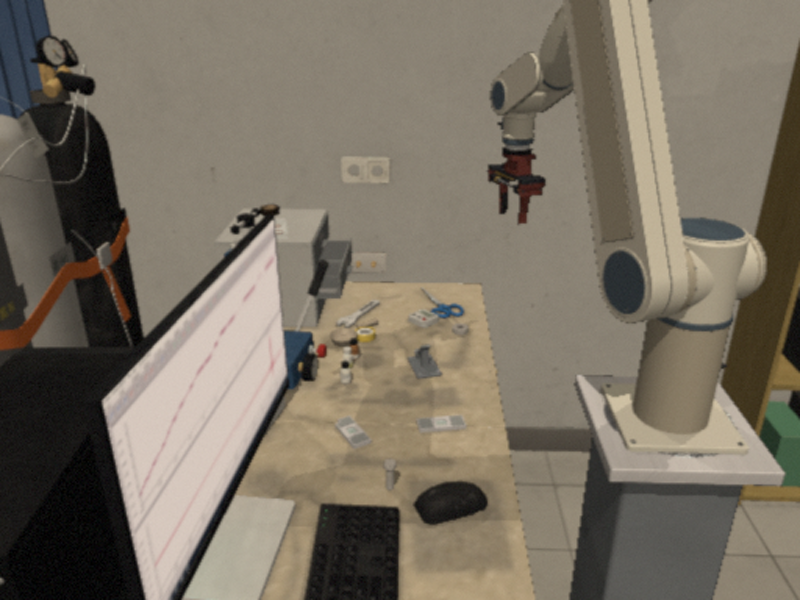

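The scene view (enlarged pixels) shows slides at (306,414) and (404,435), the rest at (440,352), vials near (346,342), (361,324) and (376,314), and the plunger at (293,484). The notch can't be made out yet, so I'll locate everything roughly and look with the wrist camera.

```bash
python3 -c "
from h import *
k=.64
for n,u,v,h in [('A',306,414,8),('B',404,435,8),('restfoot',439,357,6),('v1',346,352,0),('v2',361,335,0),('v3',376,322,0),('plunger',293,497,0),('timer',483,292,15),('ring',515,317,6)]: print(n,onz('s0.png',u*k,v*k,h))
for n,u,v,h in [('A',352,432,8),('B',441,424,8),('restfoot',424,366,6),('plunger',390,487,0)]: print(n,onz('d0.png',u*k,v*k,h))
o=ctrl.get_obs();print(o['ee_pos'],o['orientation'],o['width'],R.from_rotvec(o['orientation']).as_matrix().round(2))
d=ctrl.get_image('wrist');print(d['fx'],np.array(d['tool_from_camera']).round(2))
"
```

```text
A [608.4  75.4   8. ]
B [438.5  44.4   8. ]
restfoot [ 472.5 -167.6    6. ]
v1 [ 640.6 -108.3    0. ]
v2 [ 642.  -168.2    0. ]
v3 [ 636.7 -220.     0. ]
plunger [531.8 225.8  -0. ]
timer [ 475.9 -399.6   15. ]
ring [ 388.3 -355.3    6. ]
A [610.8  84.7   8. ]
B [444.1  53.1   8. ]
restfoot [ 477.9 -166.9    6. ]
plunger [532.3 226.2   0. ]
[ 256.26379973 -569.49570866  221.98029889] [-3.07034330e+00 -6.58900625e-01  4.31473034e-04] 87.85698668265498 [[ 0.91  0.41 -0.  ]
 [ 0.41 -0.91  0.  ]
 [ 0.   -0.   -1.  ]]
289.20235434823434 [[  -0.      0.97    0.26   69.49]
 [   1.      0.      0.      0.91]
 [   0.      0.26   -0.97 -160.93]
 [   0.      0.      0.      1.  ]]
```

>>> servo_tool --pt "0 0 4 0 0 0 1" --pt "1 3 8 0 0 0 1" --pt "2 6 8 0 0 0 1" --pt "3.5 9.5 8 0 0 0 1" --pt "4.5 13 8 0 0 0 1" --pt "6 16.5 8 0 0 0 1" --pt "7 20 8 0 0 0 1" --pt "8.5 23.5 8 0 0 0 1" --pt "9.5 27 8 0 0 0 1" --pt "11 30.5 8 0 0 0 1" --pt "12 34 8 0 0 0 1" --pt "13.5 37.5 8 0 0 0 1" --pt "14.5 41 8 0 0 0 1" --pt "16 44.5 8 0 0 0 1" --pt "17 48 8 0 0 0 1" --pt "18.5 51.5 8 0 0 0 1" --pt "19.5 55 8 0 0 0 1" --pt "19.5 55 8 0 0 0 1" --pt "19.5 55 8 0 0 0 1"

```text
t: 1.73
ee_pos: [451.5, -18.3, 302.4]
orientation: [-3.07, -0.666, 0.001]
ft_force: [0.5, -0.4, -0.1]
width: 87.6
grasp_force: 0.0
```

```bash
python3 -c "
from h import *
grab('wrist','w0.png'); i=cv2.imread('pics/w0.png'); cv2.imwrite('pics/w0b.png',cv2.resize(i,(800,600),interpolation=cv2.INTER_CUBIC))
o=ctrl.get_obs();print(o['ee_pos'],o['orientation'],o['t'],o['qpos'])"
```

```text
[451.21280497 -19.47727043 302.42958413] [ 3.07078827e+00  6.62554501e-01 -1.20131413e-03] 1.7833 [-6.92530583e-02  6.49128712e-02  1.91076406e+00 -3.78256911e-04
  1.16661129e+00  1.07668645e+00]
```

View pics/w0b.png

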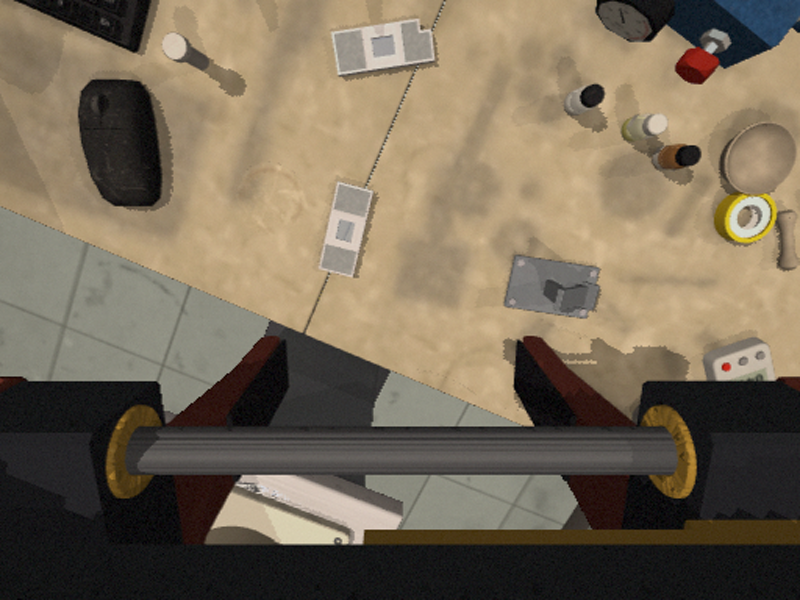

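The slide at (383,47) has the notch, at its upper right corner (about (428,24)). The plain slide at (346,229) is the blank. The rest's foot plate is centred at (552,286), with the bar and ledge at (572,292).

```bash
python3 -c "
from h import *
k=.64
im=cv2.imread('pics/w0.png'); hsv=cv2.cvtColor(im,cv2.COLOR_BGR2HSV)
m=((hsv[...,1]<45)&(hsv[...,2]>90)).astype(np.uint8)
m=cv2.morphologyEx(m,cv2.MORPH_CLOSE,np.ones((3,3)))
for c in cv2.findContours(m,0,2)[0]:
    if cv2.contourArea(c)>300 and c[:,0,1].max()<200:
        P=np.array([onz('w0.png',u,v,8)[:2] for u,v in c[:,0].astype(float)],np.float32); print(cv2.minAreaRect(P),cv2.contourArea(c))
for n,u,v,h in [('notch',428,24,8),('A',383,47,8),('p1',513,255,6),('p2',601,268,6),('p3',590,318,6),('p4',504,303,6),('bart',557,300,20),('plung',176,46,53)]: print(n,onz('w0.png',u*k,v*k,h))
c=im[150:215,310:400]; cv2.imwrite('pics/w0r.png',cv2.resize(c,None,fx=6,fy=6,interpolation=cv2.INTER_CUBIC))
"
```

```text
((622.790283203125, -322.71063232421875), (38.45720672607422, 37.699710845947266), 24.623849868774414) 468.5
((442.7309875488281, 38.89454650878906), (96.48453521728516, 35.900413513183594), 9.813521385192871) 1237.5
((611.0316772460938, 69.14102172851562), (40.77223587036133, 93.63850402832031), 31.759536743164062) 1649.0
notch [645.1  41.9   8. ]
A [611.3  71.2   8. ]
p1 [ 491.2 -127.1    6. ]
p2 [ 516.7 -216.     6. ]
p3 [ 465.2 -233.3    6. ]
p4 [ 442.2 -142.6    6. ]
bart [ 469.5 -185.5   20. ]
plung [532.4 219.9  53. ]
```

View pics/w0r.png

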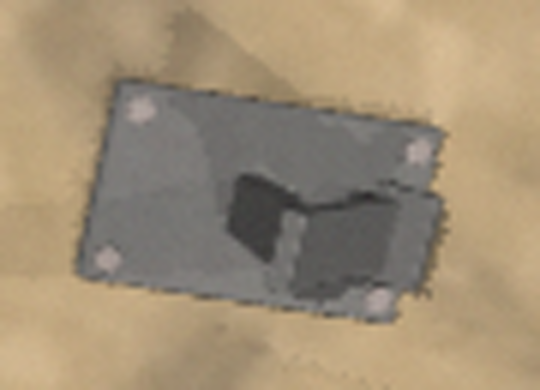

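>>> servo_tool --pt "1 0.6 -1 0 0 7 1" --pt "2 1.2 -2 0 0 14 1" --pt "3 1.8 -3 0 0 21 1" --pt "4 2.4 -4 0 0 28 1" --pt "5 3 -5 0 0 35 1" --pt "6 3.6 -6 0 0 42 1" --pt "8 4.2 -7 0 0 49 1" --pt "10 5 -8 0 0 56 1" --pt "11 6 -9 0 0 63 1" --pt "12 7 -10 0 0 70 1" --pt "13 8 -11 0 0 77 1" --pt "14 9 -12 0 0 84 1" --pt "15 9 -13 0 0 91 1" --pt "16 9 -14 0 0 98 1" --pt "16 9 -14 0 0 98 1" --pt "16 9 -14 0 0 98 1" --pt "16 9 -14 0 0 98 1"

```text
t: 3.2
ee_pos: [611.1, 68.8, 162.9]
orientation: [-1.525, -2.746, 0.0]
ft_force: [-0.3, -0.2, -0.1]
width: 87.9
grasp_force: 0.0
```

```bash
python3 -c "
from h import *
grab('wrist','w1.png'); i=cv2.imread('pics/w1.png'); cv2.imwrite('pics/w1b.png',cv2.resize(i,(800,600),interpolation=cv2.INTER_CUBIC))
o=ctrl.get_obs();print(o['ee_pos'],o['orientation'],o['t'],o['qpos'])"
```

```text
[611.13951587  69.10208475 163.24145025] [1.52329845e+00 2.74741424e+00 7.19385717e-05] 3.25 [ 9.32637487e-02  4.79417363e-01  1.69524123e+00 -5.02118848e-05
  9.66792417e-01 -4.65000463e-01]
```

View pics/w1b.png

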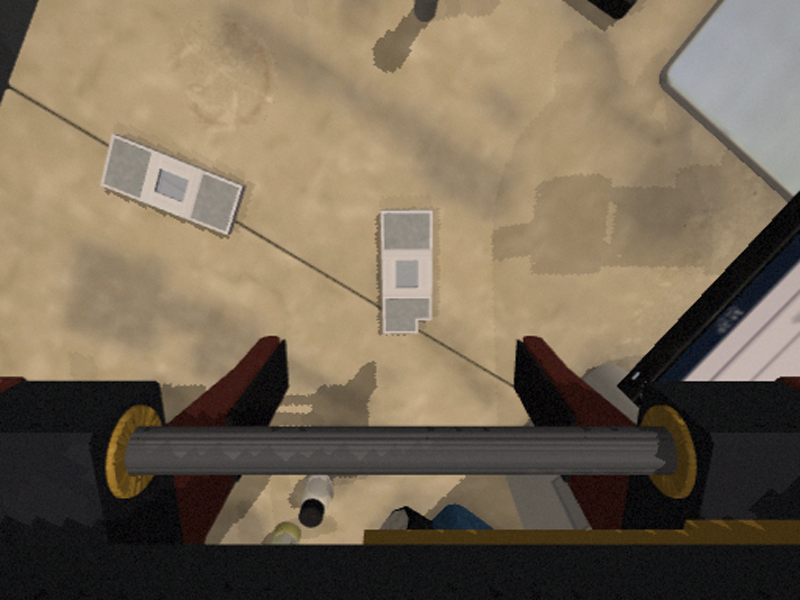

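The notched slide is at (407,270), with its notch at the lower right (425,325), and it lies nearly square between the fingers.

```bash
python3 -c "
from h import *
im=cv2.imread('pics/w1.png'); hsv=cv2.cvtColor(im,cv2.COLOR_BGR2HSV)
m=((hsv[...,1]<45)&(hsv[...,2]>90)).astype(np.uint8)
m=cv2.morphologyEx(m,cv2.MORPH_CLOSE,np.ones((3,3)))
for c in cv2.findContours(m,0,2)[0]:
    if cv2.contourArea(c)>500 and c[:,0,1].max()<225:
        P=np.array([onz('w1.png',u,v,8)[:2] for u,v in c[:,0].astype(float)],np.float32); print(cv2.minAreaRect(P),cv2.contourArea(c))
o=ctrl.get_obs();print(o['ee_pos'],R.from_rotvec(o['orientation']).as_euler('ZYX',degrees=True))
A=[cv2.imread('pics/s0.png')[205:245,260:305],cv2.imread('pics/d0.png')[215:250,250:295]]
cv2.imwrite('pics/sd.png',np.hstack([cv2.resize(a,(390,390),interpolation=cv2.INTER_CUBIC) for a in A]))
"
```

```text
((612.4779052734375, 72.48226928710938), (35.20166778564453, 89.93790435791016), 31.61461639404297) 2334.5
((444.9206848144531, 40.367958068847656), (91.09142303466797, 36.64002990722656), 9.798186302185059) 2909.5
((734.2935180664062, 277.4892578125), (84.32365417480469, 130.548828125), 44.4813346862793) 7075.0
[611.13951587  69.10208475 163.24145025] [1.21987817e+02 5.75582529e-03 1.79993808e+02]
```

View pics/sd.png

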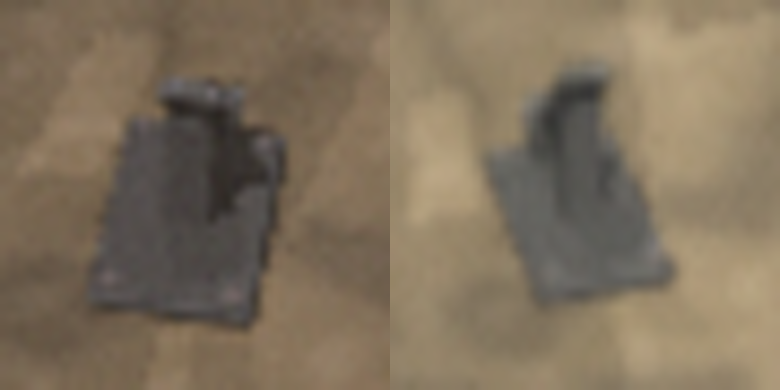

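```bash
python3 -c "
from h import *
c=np.array([478.8,-179.8,0])
for a in(106,286,16,196):
    M=R.from_euler('z',a,degrees=True)
    print(a,[((proj('w0.png',c+M.apply(p))-[310,150])*6).round().tolist() for p in [(9.3,10,61.3),(9.3,-10,61.3),(-30,10,21.7),(-30,-10,21.7),(-36.6,13,28),(-36.6,-13,28)]])
"
```

```text
106 [[287.0, 289.0], [307.0, 209.0], [382.0, 266.0], [400.0, 194.0], [412.0, 287.0], [438.0, 192.0]]
286 [[383.0, 220.0], [362.0, 299.0], [176.0, 161.0], [159.0, 234.0], [160.0, 151.0], [139.0, 248.0]]
16 [[303.0, 211.0], [385.0, 223.0], [217.0, 317.0], [290.0, 327.0], [207.0, 346.0], [303.0, 359.0]]
196 [[365.0, 297.0], [285.0, 285.0], [344.0, 108.0], [269.0, 97.0], [371.0, 89.0], [272.0, 74.0]]
```

The rest hypothesis at 106° matches the picture: the slope rises towards yaw 106° and the ledge is on the −y side. I'll grip the slide across its width with the tool tilted 20° towards its foot, which keeps the wrist tilts small both at the rest and in the final pose.

>>> servo_tool --pt "0 0 -2 5.7 3.5 0 1" --pt "0 0 -5 11.3 7 0 1" --pt "0.1 0.2 -8 17 10.6 0 1" --pt "0.1 0.2 -10.3 17 10.6 0 1" --pt "0.1 0.2 -12.3 17 10.6 0 1" --pt "0.1 0.2 -12.3 17 10.6 0 1" --pt "0.1 0.2 -12.3 17 10.6 0 1" --pt "0.1 0.2 -12.3 17 10.6 0 1"

```text
t: 3.92
ee_pos: [613.2, 72.1, 41.4]
orientation: [-1.367, -2.476, -0.245]
ft_force: [0.1, -0.3, 0.3]
width: 88.0
grasp_force: 0.0
```

```bash
python3 -c "
from h import *
o=ctrl.get_obs();print(o['ee_pos'],R.from_rotvec(o['orientation']).as_matrix().round(3),o['ft_force'],o['qpos'])"
```

```text
[613.16748323  72.13763789  41.35904842] [[-0.501  0.846 -0.179]
 [ 0.795  0.532  0.291]
 [ 0.342  0.003 -0.94 ]] [ 0.11495182 -0.32684014  0.33563544] [-0.0444997   0.73851445  1.6133322   0.33825339  1.01790185 -0.81834253]
```

>>> servo_tool --pt "0 0 -1.5 0 0 0 1" --pt "0 0 -3 0 0 0 1" --pt "0 0 -3.4 0 0 0 1" --pt "0 0 -3.65 0 0 0 1" --pt "0 0 -3.65 0 0 0 1" --pt "0 0 -3.65 0 0 0 1"

```text
t: 4.42
ee_pos: [611.7, 72.3, 3.5]
orientation: [-1.364, -2.473, -0.242]
ft_force: [-2.7, -1.2, 6.7]
width: 88.1
grasp_force: 3.1
```

>>> servo_tool --pt "0 0 0 0 0 0 0.3" --pt "0 0 0 0 0 0 0" --pt "0 0 0 0 0 0 -0.4" --pt "0 0 0 0 0 0 -0.7" --pt "0 0 0 0 0 0 -1" --pt "0 0 0 0 0 0 -1" --pt "0 0 0 0 0 0 -1" --pt "0 0 0 0 0 0 -1" --pt "0 0 0 0 0 0 -1" --pt "0 0 0 0 0 0 -1" --pt "0 0 0 0 0 0 -1" --pt "0 0 0 0 0 0 -1"

```text
t: 5.42
ee_pos: [612.7, 72.2, 3.5]
orientation: [-1.365, -2.475, -0.244]
ft_force: [-0.4, -0.8, 4.9]
width: 35.2
grasp_force: 32.9
```

>>> servo_tool --pt "0 0 1 0 0 0 -1" --pt "0 0 3 0 0 0 -1" --pt "0 0 6 -4 -2.5 0 -1" --pt "0 0 9 -8 -5 0 -1" --pt "0 0 12 -12 -7.5 0 -1" --pt "0 0 16 -17 -10.6 0 -1" --pt "0 0 19.5 -17 -10.6 0 -1" --pt "0 0 19.5 -17 -10.6 0 -1"

```text
t: 6.08
ee_pos: [615.8, 73.8, 206.4]
orientation: [1.51, 2.743, 0.01]
ft_force: [1.6, 0.3, -0.3]
width: 35.4
grasp_force: 30.0
```

>>> servo_tool --pt "-1 -1 0 0 0 -7 -1" --pt "-2 -2 0 0 0 -14 -1" --pt "-3 -3 0 0 0 -21 -1" --pt "-4 -4 0 0 0 -28 -1" --pt "-5 -5 0 0 0 -35 -1" --pt "-6 -6 0 0 0 -42 -1" --pt "-7 -7 0 0 0 -49 -1" --pt "-8.5 -8 0 0 0 -56 -1" --pt "-10 -9 0 0 0 -63 -1" --pt "-11.5 -10.5 0 0 0 -70 -1" --pt "-13 -12 0 0 0 -77 -1" --pt "-14.5 -13.5 0 0 0 -84 -1" --pt "-16 -15 0 0 0 -91 -1" --pt "-17.5 -16.5 0 0 0 -98 -1" --pt "-19 -18 0 0 0 -105 -1" --pt "-20.5 -19 0 0 0 -112 -1" --pt "-22 -20 0 0 0 -119 -1" --pt "-22 -20 0 0 0 -126 -1" --pt "-22 -20 0 0 0 -133 -1" --pt "-22 -20 0 0 0 -140 -1"

```text
t: 7.75
ee_pos: [392.0, -128.2, 198.2]
orientation: [-3.102, 0.497, 0.0]
ft_force: [0.0, 0.4, -0.1]
width: 35.8
grasp_force: 30.0
```

>>> servo_tool --pt "0 0 0 0 0 -6 -1" --pt "0 0 0 0 0 -12 -1" --pt "0 0 0 0 0 -12 -1" --pt "0 0 0 0 0 -12 -1" --pt "0 0 0 0 0 -12 -1"

```text
t: 8.17
ee_pos: [392.3, -127.9, 198.1]
orientation: [-3.037, 0.803, 0.0]
ft_force: [-0.6, 0.5, -0.6]
width: 35.3
grasp_force: 30.0
```

```bash
python3 -c "
from h import *
o=ctrl.get_obs();print(o['ee_pos'],R.from_rotvec(o['orientation']).as_euler('ZYX',degrees=True),o['qpos'],o['width'])
grab('wrist','w2.png'); i=cv2.imread('pics/w2.png'); cv2.imwrite('pics/w2b.png',cv2.resize(i,(800,600),interpolation=cv2.INTER_CUBIC))"
```

```text
[ 392.32931362 -127.9259973   198.11821658] [-2.96101770e+01  1.25194913e-02 -1.79999533e+02] [-3.44073075e-01  1.43766861e-01  2.09722889e+00  5.81573197e-05
  9.00810758e-01  1.74348221e+00] 35.30300976492031
```

View pics/w2b.png

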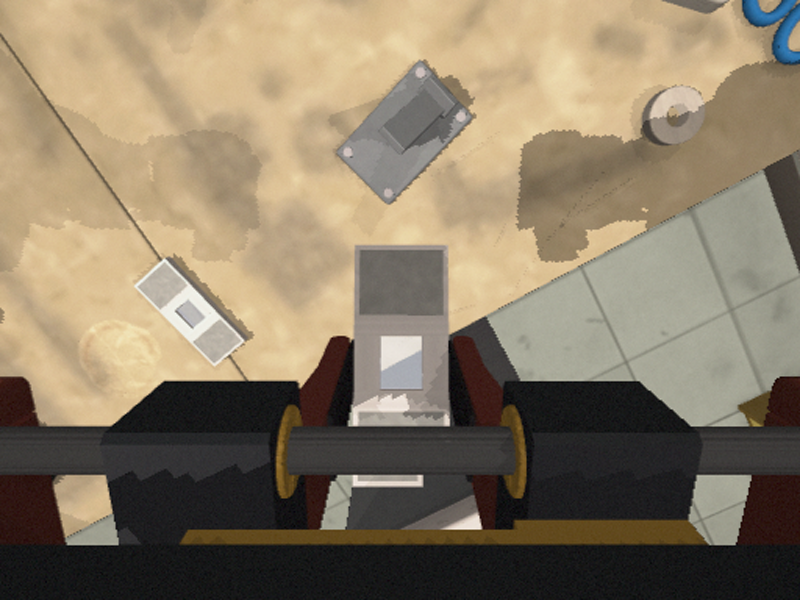

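The rest is clear: foot corners at (335,152), (420,60), (475,113) and (390,203), with the ledge at the upper right. The held slide's foot edge runs (356,246)–(447,246), tilted slightly downward in the hand and centred.

```bash
cat >> h.py <<'E'
def tf(p,M):
    T=np.eye(4); T[:3,:3]=M.as_matrix(); T[:3,3]=p; return T
E
python3 -c "
from h import *
k=.64
P=np.array([onz('w2.png',u*k,v*k,6) for u,v in [(335,152),(420,60),(475,113),(390,203)]]);print(P)
c=P.mean(0); d=P[0]-P[1]+P[3]-P[2]; e=P[0]-P[3]+P[1]-P[2]
print(c,np.degrees(np.arctan2(d[1],d[0])),np.degrees(np.arctan2(e[1],e[0])),np.linalg.norm(d)/2,np.linalg.norm(e)/2)
# slide in tool from grasp (measured)
Tt=tf([612.7,72.2,3.5],R.from_rotvec([-1.365,-2.475,-.244])); Ts=tf([612.5,72.5,0],R.from_euler('z',-58.3,degrees=True))
rel=np.linalg.inv(Tt)@Ts; print(rel.round(3)); np.save('rel.npy',rel)
o=ctrl.get_obs(); Tn=tf(o['ee_pos'],R.from_rotvec(o['orientation']))
for p in [(-45,-18,8),(-45,18,8)]: print((proj('w2.png',(Tn@rel@np.append(p,1))[:3])/k).round(1))
"
```

```text
[[ 492.  -129.5    6. ]
 [ 515.1 -214.8    6. ]
 [ 464.5 -232.6    6. ]
 [ 439.4 -146.5    6. ]]
[ 477.75 -180.85    6.  ] 105.70670170292205 18.634584877446372 89.02415402574742 54.45475185876805
[[-9.390e-01 -9.000e-03  3.430e-01 -8.600e-01]
 [-9.000e-03  1.000e+00  2.000e-03 -1.700e-02]
 [-3.430e-01 -1.000e-03 -9.400e-01  3.412e+00]
 [ 0.000e+00  0.000e+00  0.000e+00  1.000e+00]]
[352.7 245.8]
[446.6 246.7]
```

```bash
cat > tgt.py <<'E'
from h import *
import sys
rel=np.load('rel.npy'); o=ctrl.get_obs(); Tn=tf(o['ee_pos'],R.from_rotvec(o['orientation']))
rest=tf([477.8,-180.9,0],R.from_euler('z',106,degrees=True))
def target(n,s):  # n,s: mm off the slope, mm up the slope
    q=np.sqrt(.5); M=R.from_matrix(np.array([[q,0,-q],[0,1,0],[q,0,q]]))
    return rest@tf(np.array([1.5-q*n+q*s,0,53.5+q*n+q*s]),M)@np.linalg.inv(rel)
def show(T):
    rv=(R.from_matrix(T[:3,:3])*R.from_matrix(Tn[:3,:3]).inv()).as_rotvec(degrees=True)
    print('T',T[:3,3].round(1),'shift cm',((T[:3,3]-Tn[:3,3])/10).round(2),'turn',rv.round(1))
S=np.linalg.inv(rest)@Tn@rel; print('slide in rest',S.round(3)[:3].tolist())
print('q',o['qpos'].round(2),'w',o['width'],'f',o['ft_force'].round(1),'t',o['t'])
E
python3 -c "
from tgt import *
show(target(40,20));show(target(1,2))"
```

```text
slide in rest [[0.678, -0.692, -0.247, 75.103], [0.65, 0.721, -0.238, 68.107], [0.343, 0.001, 0.939, 194.717]]
q [-0.34  0.14  2.1   0.    0.9   1.74] w 35.989173477073955 f [-0.1 -0.2 -0. ] t 8.2167
T [ 481.9 -195.2   98.7] shift cm [ 8.95 -6.73 -9.95] turn [ 20.2  15.7 -43.1]
T [ 477.8 -180.9   58.4] shift cm [  8.54  -5.3  -13.98] turn [ 20.2  15.7 -43.1]
```

>>> servo_tool --pt "1 -0.8 0 2.5 2 -5.4 -1" --pt "2.2 -1.7 0 5 3.9 -10.8 -1" --pt "3.4 -2.5 0 7.6 5.9 -16.2 -1" --pt "4.5 -3.4 0 10.1 7.8 -21.5 -1" --pt "5.6 -4.2 0 12.6 9.8 -26.9 -1" --pt "6.7 -5 -1 15.1 11.8 -32.3 -1" --pt "7.8 -5.9 -3 17.7 13.7 -37.7 -1" --pt "8.9 -6.7 -5 20.2 15.7 -43.1 -1" --pt "8.9 -6.7 -7 20.2 15.7 -43.1 -1" --pt "8.9 -6.7 -7 20.2 15.7 -43.1 -1" --pt "8.9 -6.7 -7 20.2 15.7 -43.1 -1" --pt "8.9 -6.7 -7 20.2 15.7 -43.1 -1"

```text
t: 9.22
ee_pos: [481.5, -194.7, 128.9]
orientation: [-2.272, 1.696, 0.499]
ft_force: [0.4, 0.0, -0.6]
width: 35.2
grasp_force: 30.0
```

```bash
python3 -c "
from tgt import *
show(target(15,10));show(target(1,2))"
```

```text
slide in rest [[0.707, 0.0, -0.707, -12.075], [-0.001, 1.0, -0.0, 0.228], [0.707, 0.001, 0.707, 126.207]]
q [-0.57  0.56  1.74  0.3   1.2   2.12] w 35.20157770805765 f [ 0.4  0.  -0.6] t 9.2167
T [ 479.  -185.    73.9] shift cm [-0.25  0.97 -5.5 ] turn [ 0. -0.  0.]
T [ 477.8 -180.9   58.4] shift cm [-0.37  1.38 -7.06] turn [ 0. -0.  0.]
```

Alignment is good. I'll descend to the seat slowly at the end.

>>> servo_tool --pt "-0.1 0.4 -2 0 0 0 -1" --pt "-0.2 0.8 -4 0 0 0 -1" --pt "-0.25 0.97 -5.5 0 0 0 -1" --pt "-0.3 1.1 -6 0 0 0 -1" --pt "-0.33 1.25 -6.5 0 0 0 -1" --pt "-0.37 1.35 -6.8 0 0 0 -1" --pt "-0.37 1.38 -7 0 0 0 -1" --pt "-0.37 1.38 -7 0 0 0 -1" --pt "-0.37 1.38 -7 0 0 0 -1" --pt "-0.37 1.38 -7 0 0 0 -1"

```text
t: 10.05
ee_pos: [478.1, -181.4, 58.7]
orientation: [-2.271, 1.698, 0.498]
ft_force: [0.2, 0.6, -0.5]
width: 35.6
grasp_force: 30.0
```

```bash
python3 -c "
from tgt import *
grab('wrist','w3.png'); i=cv2.imread('pics/w3.png'); cv2.imwrite('pics/w3b.png',cv2.resize(i,(800,600),interpolation=cv2.INTER_CUBIC))"
```

```text
slide in rest [[0.708, 0.002, -0.707, 1.623], [-0.002, 1.0, 0.001, -0.171], [0.707, 0.001, 0.708, 55.952]]
q [-0.56  0.66  1.78  0.33  1.06  2.08] w 35.555955187334334 f [ 0.2  0.6 -0.5] t 10.05
```

View pics/w3b.png

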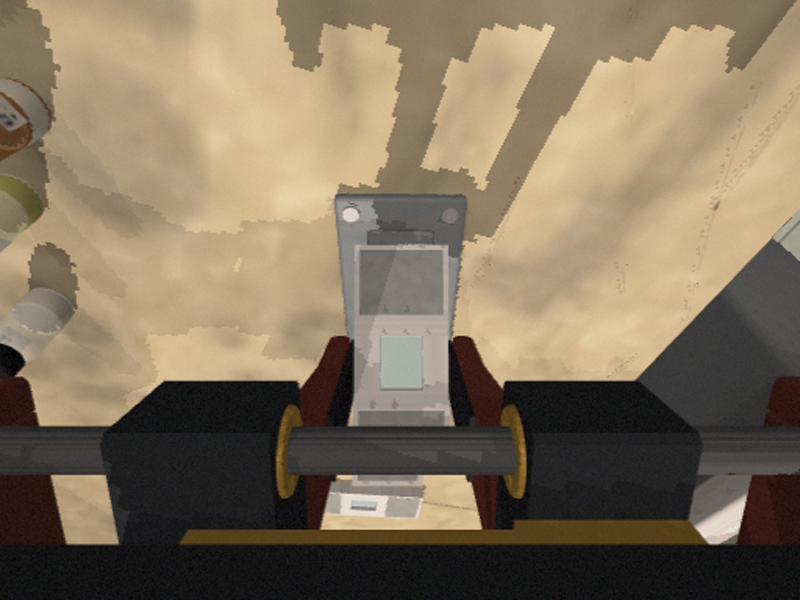

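The slide's foot edge (row 246) sits just inside the ledge (367–433, 238), centred on it, with no contact yet. I'll lower it 1 mm and release.

>>> servo_tool --pt "0 0 -0.1 0 0 0 -1" --pt "0 0 -0.15 0 0 0 -1" --pt "0 0 -0.15 0 0 0 -1" --pt "0 0 -0.15 0 0 0 -0.1" --pt "0 0 -0.15 0 0 0 0" --pt "0 0 -0.15 0 0 0 0.2" --pt "0 0 -0.15 0 0 0 0.2" --pt "0 0 -0.15 0 0 0 0.2" --pt "0 0 -0.15 0 0 0 0.2" --pt "0 0 -0.15 0 0 0 0.2" --pt "0 0 -0.15 0 0 0 0.2" --pt "0 0 -0.15 0 0 0 0.2"

```text
t: 11.1
ee_pos: [477.8, -181.1, 56.7]
orientation: [-2.271, 1.698, 0.5]
ft_force: [0.5, 0.1, -0.6]
width: 52.8
grasp_force: 0.0
```

```bash
python3 -c "
from tgt import *
grab('wrist','w4.png'); i=cv2.imread('pics/w4.png'); cv2.imwrite('pics/w4b.png',cv2.resize(i[100:330,170:350],(600,600*230//180)[::1] if 0 else (469,600),interpolation=cv2.INTER_CUBIC))"
```

```text
slide in rest [[0.707, 0.002, -0.707, 2.005], [-0.002, 1.0, 0.0, 0.096], [0.707, 0.001, 0.707, 53.921]]
q [-0.56  0.66  1.78  0.33  1.06  2.08] w 52.80508546399992 f [ 0.5  0.1 -0.6] t 11.1
```

View pics/w4b.png

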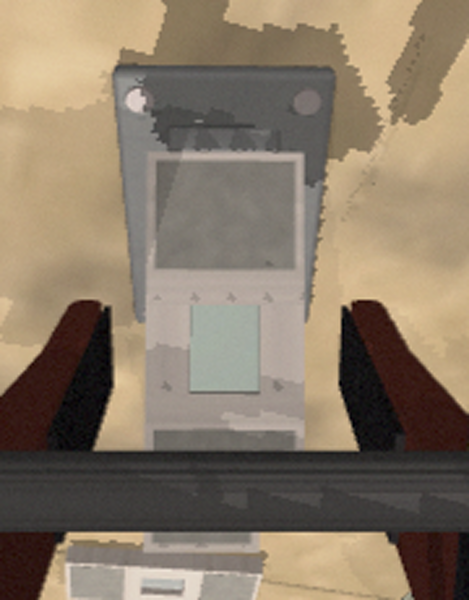

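The slide lies on the slope against the ledge with both fingers clear, so I'll wait and then grip it again slightly deeper.

>>> servo_tool --pt "0 0 0 0 0 0 0.2" --pt "0 0 0 0 0 0 0.2" --pt "0 0 0 0 0 0 0.2" --pt "0 0 0 0 0 0 0.2" --pt "0 0.1 -0.15 0 0 0 0.2" --pt "0 0.1 -0.3 0 0 0 0.2" --pt "0 0.1 -0.3 0 0 0 0" --pt "0 0.1 -0.3 0 0 0 -0.2" --pt "0 0.1 -0.3 0 0 0 -0.5" --pt "0 0.1 -0.3 0 0 0 -1" --pt "0 0.1 -0.3 0 0 0 -1" --pt "0 0.1 -0.3 0 0 0 -1" --pt "0 0.1 -0.3 0 0 0 -1" --pt "0 0.1 -0.3 0 0 0 -1" --pt "0 0.1 -0.3 0 0 0 -1"

```text
t: 12.4
ee_pos: [477.8, -180.1, 53.7]
orientation: [-2.271, 1.698, 0.5]
ft_force: [0.2, 0.8, -0.4]
width: 35.3
grasp_force: 30.0
```

>>> servo_tool --pt "0 0 1 0 0 0 -1" --pt "0 -0.2 2.5 0 0 0 -1" --pt "0 -0.4 5 0 0 0 -1" --pt "0 -0.4 8 0 0 0 -1" --pt "0 -0.4 11 0 0 0 -1" --pt "0 -0.4 14 0 0 0 -1" --pt "0 -0.4 17 0 0 0 -1" --pt "0 -0.4 20 0 0 0 -1" --pt "0 -0.4 20 0 0 0 -1" --pt "0 -0.4 20 0 0 0 -1"

```text
t: 13.23
ee_pos: [478.5, -184.7, 255.8]
orientation: [-2.272, 1.698, 0.493]
ft_force: [-0.7, 0.0, -0.2]
width: 35.4
grasp_force: 30.0
```

```bash
python3 -c "
from tgt import *
M=R.from_matrix(Tn[:3,:3]@rel[:3,:3]); print(M.as_matrix().round(2),Tn[:3,:3].round(2))
G=np.array([[0,0,-1],[0,-1,0],[1,0,0]]).T; G=np.stack([[0,0,1],[0,-1,0],[-1,0,0]],1).astype(float); G[:,1]=np.cross(G[:,2],G[:,0])
print(np.linalg.det(G),(R.from_matrix(G)*M.inv()).as_rotvec(degrees=True))
"
```

```text
slide in rest [[0.71, 0.002, -0.705, -1.602], [-0.0, 1.0, 0.002, 0.377], [0.705, -0.002, 0.71, 253.087]]
q [-0.56  0.38  1.68  0.29  1.41  2.2 ] w 35.438366254090894 f [-0.7  0.  -0.2] t 13.2333
[[-0.2  -0.96  0.19]
 [ 0.68 -0.27 -0.68]
 [ 0.7  -0.    0.71]] [[ 0.26 -0.96 -0.11]
 [-0.87 -0.28  0.4 ]
 [-0.42 -0.01 -0.91]]
1.0 [ 41.54287872 -31.23570666 -99.64288703]
```

>>> servo_tool --pt "0 0 1 0 0 7 -1" --pt "0 1 2 0 0 14 -1" --pt "0 2 3 0 0 21 -1" --pt "0 3 4 0 0 28 -1" --pt "0 4 5 0 0 35 -1" --pt "0 5 6 0 0 42 -1" --pt "0 6 7 0 0 49 -1" --pt "0 7 8 0 0 56 -1" --pt "0 8 9 0 0 63 -1" --pt "0 9 10 0 0 70 -1" --pt "0 10 11 0 0 77 -1" --pt "0 11 12 0 0 84 -1" --pt "0 12 13 0 0 91 -1" --pt "0 13 14 0 0 98 -1" --pt "0 14 15 0 0 105 -1" --pt "0 15 15 0 0 112 -1" --pt "0 16 15 0 0 119 -1" --pt "0 16 15 0 0 126 -1" --pt "0 16 15 0 0 126 -1" --pt "0 16 15 0 0 126 -1"

```text
t: 14.9
ee_pos: [477.1, -23.7, 402.9]
orientation: [2.6, 1.277, -0.58]
ft_force: [-0.2, 0.4, -1.2]
width: 35.6
grasp_force: 30.0
```

```bash
python3 -c "
from tgt import *
print(Tn[:3,:3].round(2))"
```

```text
slide in rest [[-0.413, -0.811, 0.414, 149.983], [0.573, -0.585, -0.574, -40.801], [0.708, 0.0, 0.706, 400.159]]
q [ 0.12  0.19  1.6  -0.3   1.67  0.8 ] w 35.55555433072981 f [-0.2  0.4 -1.2] t 14.9
[[ 0.55  0.79 -0.26]
 [ 0.72 -0.61 -0.33]
 [-0.42 -0.   -0.91]]
```

>>> servo_tool --pt "0 0 0 0 0 7 -1" --pt "0 0 0 0 0 14 -1" --pt "0 0 0 0 0 21 -1" --pt "0 0 0 0 0 28 -1" --pt "0 0 1 0 0 35 -1" --pt "0 0 2 0 0 42 -1" --pt "0 0 3 0 0 49 -1" --pt "0 0 4 0 0 56 -1" --pt "0 0 5 0 0 63 -1" --pt "0 0 6 0 0 70 -1" --pt "0 0 7 0 0 77 -1" --pt "0 0 8 0 0 84 -1" --pt "1 0 9 0 0 91 -1" --pt "2 0 10 0 0 98 -1" --pt "3 0 10 0 0 105 -1" --pt "4 0 10 0 0 112 -1" --pt "5 0 10 0 0 119 -1" --pt "6 0 10 0 0 126 -1" --pt "6 0 10 0 0 128 -1" --pt "6 0 10 0 0 128 -1"

```text
t: 16.57
ee_pos: [538.0, -26.0, 502.6]
orientation: [-0.003, 2.708, -0.001]
ft_force: [-0.3, -0.0, -0.3]
width: 35.6
grasp_force: 30.0
```

```bash
python3 -c "
from tgt import *
print(Tn[:3,3],Tn[:3,:3].round(2), (Tn@rel).round(2))"
```

```text
slide in rest [[-0.202, 0.959, 0.196, 131.711], [-0.68, -0.282, 0.677, -102.667], [0.705, 0.003, 0.709, 499.847]]
q [-0.09 -0.13  1.72  0.04  1.12 -1.68] w 35.64061953761605 f [-0.3 -0.  -0.3] t 16.5667
[537.97256321 -25.97509471 502.58224589] [[-0.91 -0.    0.42]
 [-0.    1.   -0.  ]
 [-0.42 -0.   -0.91]] [[ 7.1000e-01  1.0000e-02 -7.1000e-01  5.4019e+02]
 [-1.0000e-02  1.0000e+00  0.0000e+00 -2.5990e+01]
 [ 7.1000e-01  0.0000e+00  7.1000e-01  4.9985e+02]
 [ 0.0000e+00  0.0000e+00  0.0000e+00  1.0000e+00]]
```

>>> servo_tool --pt "2 0 2.5 0 -5 0 -1" --pt "4 0 5 0 -10 0 -1" --pt "6 0 7.5 0 -15 0 -1" --pt "8 0 10 0 -20 0 -1" --pt "10 0 13 0 -25 0 -1" --pt "12 0 15 0 -30 0 -1" --pt "14 0 17 0 -35 0 -1" --pt "15 0 19 0 -40 0 -1" --pt "15 0 19 0 -45 0 -1" --pt "15 0 19 0 -45 0 -1" --pt "15 0 19 0 -45 0 -1" --pt "15 0 19 0 -45 0 -1" --pt "15 0 19 0 -45 0 -1" --pt "15 0 19 0 -45 0 -1"

```text
t: 17.73
ee_pos: [688.0, -24.1, 694.5]
orientation: [-0.006, 1.92, -0.005]
ft_force: [-0.5, 0.6, -0.2]
width: 35.7
grasp_force: 30.0
```

```bash
python3 -c "
from tgt import *
print((Tn@rel).round(2),o['qvel'].round(3),o['grasp_force'])
a=grab('wrist','w5.png')['image'];b=grab('scene','s5.png')['image']
cv2.imwrite('pics/f.png',cv2.cvtColor(np.hstack([cv2.resize(a,(400,300)),cv2.resize(b,(400,300))]),cv2.COLOR_RGB2BGR))"
```

```text
slide in rest [[-0.002, 0.961, 0.276, 91.775], [0.001, -0.276, 0.961, -248.584], [1.0, 0.003, 0.0, 694.148]]
q [-0.09 -0.16  1.71  0.23  0.38 -1.82] w 35.72123286881372 f [-0.5  0.6 -0.2] t 17.7333
[[  0.     0.    -1.   691.46]
 [ -0.     1.     0.   -24.16]
 [  1.     0.     0.   694.15]
 [  0.     0.     0.     1.  ]] [ 0.    -0.002  0.006  0.005 -0.01  -0.008] 30.000154429581016
```

View pics/f.png

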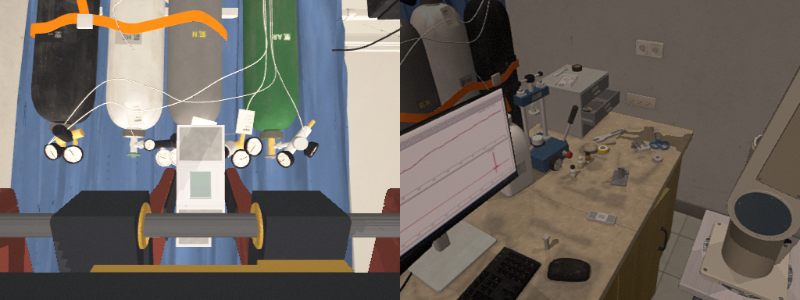

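The wrist view shows the slide still gripped at the same angle, foot edge at about (200,126). The camera is upside down here, so the foot is the lower end. In the scene view the rest is empty and the bystanders look undisturbed.

```bash
python3 -c "
from workcell import ctrl
print(ctrl.close_job())"
```

```text
the job is handed in; nothing more can be done
None
```

The notched slide was laid on the rest and released, then lifted off and held upright (notch up, frosted side towards the robot, lower end about 65 cm above the bench); the job is handed in, but no verdict came back.

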